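# Walk the press nest block round to its fence

### The arm

A 6-joint arm with a two-finger parallel gripper is mounted at the origin on the work surface. World frame = base frame: x ahead of the robot, y to its left, z up, the work surface at z = 0. Lengths are in mm, angles in degrees, forces in N, time in s.
With the tool pointing down it reaches from about 300 to 850 mm from the base axis. Payload 4.2 kg.
Tool frame: the origin (TCP) lies at the very end of the fingers, on their centre line; the grasp point (between the pads) lies 19 mm behind it (env.grasp_offset is the distance from the TCP to the grasp point, in mm); z points along the fingers, y is the line along which they close (so a half turn about z gives the same grasp; the last joint's range is limited). The gripper opens to 91 mm and grips with 3 to 60 N. Pads are 32 mm wide; open, the fingers measure 118 mm over their backs; the gripper's body (76 mm by 178 mm) begins 60 mm behind the grasp point.
Start: joints at [-73.167, 18.312, 89.639, -0, 72.044, -1.146], TCP at [177.492, -546.937, 213.976] pointing down, gripper open.
Joint ranges: [-177.97, 177.97], [-48.28, 115.42], [12.27, 149.76], [-77.06, 257.06], [2.81, 150.46], [-146.56, 146.56]. Speed limits (degrees/s): [147.25, 147.25, 180, 180, 180, 180].

### API

Orientations are given as [roll, pitch, yaw] about the fixed x, y, z axes, in that order (R = Rz(yaw) Ry(pitch) Rx(roll)).
In Python, from workcell import env gives the robot as it stands. The module is installed in compiled form; this text tells all that it offers.
- The arm moves only by the tool send_rows, never from a script. Its argument "motion" is a list of rows, each an object of numbers: "tx", "ty", "tz": the shift along the tool's x, y, z in units of 500 mm (1.0 is 500 mm); "rx", "ry", "rz": the turn, a rotation vector about the tool's x, y, z in units of 30 degrees (1.0 is 30 degrees); "gripper": the closure, from -1 (fully open) to 1 (shut). In form: [{"tx": .., "ty": .., "tz": .., "rx": .., "ry": .., "rz": .., "gripper": ..}, ...]. A call has 1 to 12 rows; each row shifts and turns the commanded pose from where the row before left it, along the tool's axes as they then stand; what a row does not reach is not made up. A row lasts 1/8 s, in which the tool goes at most 62.5 mm and 10.7 degrees, less where a joint would pass 70% of its speed; a pose out of reach is approached as far as the arm can. A call with a number of a shift or a turn outside -1 to 1 is refused whole. A call with a gripper value outside its range is refused whole. The fingers move at their own pace and stop on an object; "grip_force" is the grip in N (left out, the last holds). Time passes only in rows, so rows that do not move let the fingers close. It gives the time, the measured TCP pose, the force, the opening and the grip force at its end, in the units of the state.
- env.state(): the state, without advancing time (a new reading comes with each control period).
- env.grab_frame(name): name is "scene" or "top" or "wrist"; returns a dict with "frame" (480x640x3 uint8, red, green, blue), "vertical_fov" (degrees; the focal length in pixels is half the picture's height over the tangent of half this angle, whatever the lens; pixels are square), "cx", "cy" (the principal point, pixels), "k1" (the pictures are not rectified: a ray, as slopes to the right and down, at radius r is drawn at 1 + k1 r^2 times it, then the intrinsics apply), "rvec" (rotation vector, rad) and "tvec" (3), from world to camera coordinates, as OpenCV has them; the wrist camera has in their place "T_tool_cam" (4x4, takes a point from camera to tool coordinates, whose origin is the TCP and whose axes are the flange's). Camera axes: x right, y down, z forward; pixel columns grow to the right and rows downward; lengths in mm; the calibration is good to about 2 mm. A picture is of the moment at which its call begins: read the wrist's pose just before it. There is no depth.
- env.job_done(): hands the job in; it is judged then, once.
The state is a dict: "time_s": time; "qpos": joint angles; "qvel": joint speeds; "effort": joint torques, N m; "ee_pos": TCP position; "ee_rot": TCP orientation; "force": force on the tool from outside, world axes, zero at the start; "torque": the same for the moment, N m; "gripper_width": finger opening in mm; "gripper_force": force on a finger pad.
Only numpy, scipy, OpenCV 4.12 (cv2) and the standard library are available. Lean on these libraries where they do the work, as an engineer would, in place of code of your own. Each camera call takes 0.05 s, during which the arm holds its last target. There are 200 camera calls.

### The job

With the fingertips, push the heavy aluminium nest block about on the bench: while it is still clear of the steel fence, walk it round with pushes near its corners until one of its two long sides (either will do) looks straight at the fence, then push it home so that this long side lies flush along the fence and does not overhang the fence at either end. The block is only pushed: do not lift or tip it, do not let it run into the fence while it is still crooked, and leave the trays, the jar and the wrench alone.

Things in the scene. Friction and masses are not known exactly. Their poses are not given: they have to be found in the camera images.
- block: Loose aluminium nest block on four 4 mm pads: 95 mm along its x, 135 mm along its y (long sides parallel to y), 40 mm high, twelve flush black sockets on top; same after half a turn. About 0.9 kg, slides under 4 to 12 N; per 10 mm of push 55 mm off the middle of a long side it turns 0.08 rad and shifts 6 mm (35 mm off on a short side: 0.05 rad, 9 mm). Origin: centre of underside. Starts 40 to 90 degrees askew.
- fence: Steel angle fence bolted to the bench: 205 mm long along its y, upright face 30 mm high; foot and bolts reach 45 mm behind. Origin: at bench height, middle of the face that the block must lie against. Its x axis points into the fence, away from the block, which starts about 140 mm in front (-x). Home, the block's centre is at x = -47.5 mm, y within 35 mm, in this frame.
- trays: Bystander: small stack of orange moulded trays, about 106 x 68 x 56 mm, loose; origin at the centre of its underside. Leave alone.
- jar: Bystander: white plastic jar with a black cap, 58 mm across, 85 mm high, loose; origin at the centre of its underside. Leave alone.
- wrench: Bystander: steel wrench, 160 mm long along its own x, lying on the bench, loose. Leave alone.

How it is judged (in metres and radians):
On the way:
1. while clear of the fence, the block is turned until a long side looks at the fence (within 14 degrees) (angle between the x axis of block and the x axis of fence, either way round below 0.25 rad and contact force between block and fence below 0.1 N), for 0.2 s.
At the end, for the whole second after the job is handed in: The block stands flat and at rest with a long side along the fence: within 3.4 degrees of parallel, its centre 42 to 52.5 mm in front of the face (gap at most 5 mm), within 35 mm of the fence's middle (no overhang), and nothing touches it but bench and fence (angle between the x axis of block and the x axis of fence, either way round below 0.06 rad and x of block in the frame of fence between -0.0525 and -0.042 m and y of block in the frame of fence between -0.035 and 0.035 m and height (world z) of block below 0.005 m and angle between block's own z axis and vertical below 0.04 rad and linear speed of block below 0.01 m/s).
It fails at once if the block is lifted or tipped (height (world z) of block above 0.012 m or angle between block's own z axis and vertical above 0.15 rad).
It fails at once if the block runs into the fence while still more than 16 degrees crooked (contact force between block and fence above 1 N and angle between the x axis of block and the x axis of fence, either way round above 0.28 rad).
It fails at once if a bystander is moved by more than 20 mm (distance of any of trays, jar, wrench from where it was at the start of the episode above 0.02 m).
It also fails if it takes over 72 s, if anything falls off the work surface, if the arm or the gripper's body presses on something with over 40 N, if the wrist force passes 120 N, or if a joint passes its speed limit or range.

## Working session

There is one attempt and no reset: what is moved stays moved. The work goes in short steps, Python scripts to look and compute and a tool call to move; the robot and the scene stay as the last step left them, time stands still between calls to the robot, and variables do not carry over. Pictures are saved under pics/ and viewed, at most 10 in all, crops included, and the job is handed in when it is done.

Besides the shell and the picture viewer there is one more tool, called after ">>>" by a JSON object that holds its "fn" and its "kwargs". send_rows: Moves the arm, as the interface text tells. Shifts and turns lie within -1 to 1; 1 stands for 500 mm of shift or 30 degrees of turn. Its arguments: {"type":"object","properties":{"motion":{"type":"array"},"grip_force":{"type":"number"}},"required":["motion"]}

```bash
mkdir -p pics; python3 - <<'E'
from workcell import env
import cv2
print(env.state())
for n in("top","scene"):
    d=env.grab_frame(n); cv2.imwrite(f"pics/{n}0.png",d.pop("frame")[:,:,::-1]); print(n,d)
E
```

```text
{'time_s': 0.0, 'qpos': array([-7.31670362e+01,  1.83526649e+01,  8.97077119e+01,  1.88182816e-03,
        7.20422995e+01, -1.14531078e+00]), 'qvel': array([ 0.04519962, -0.06582515,  0.06197135,  0.05312972, -0.04839385,
       -0.007057  ]), 'effort': array([ 2.01532275e-03, -4.12457156e+01, -2.31973779e+01,  7.27775577e-02,
        4.58542455e-02, -1.66438035e-04]), 'ee_pos': array([ 177.34703262, -546.43410642,  213.10116051]), 'ee_rot': array([-1.79897380e+02, -3.84105977e-03,  1.79776893e+01]), 'force': array([ 0.04502193,  0.16824546, -0.25898566]), 'torque': array([0.03956138, 0.02815731, 0.01141401]), 'gripper_force': 0.0, 'gripper_width': 91.2860814700073}
top {'vertical_fov': 42.1595986528795, 'cx': 304.21402499240793, 'cy': 234.43617623686686, 'k1': -0.07378534198725677, 'rvec': array([ 2.15644649, -2.13585791,  0.19388385]), 'tvec': array([ -22.26267443,  576.17394685, 1386.97836287])}
scene {'vertical_fov': 45.973055289204765, 'cx': 307.95523414083084, 'cy': 240.35848052950436, 'k1': 0.030398948034383037, 'rvec': array([ 2.08196264,  1.18463088, -0.52477584]), 'tvec': array([-287.37445588, -332.08488747, 1481.36628096])}
```

View pics/top0.png

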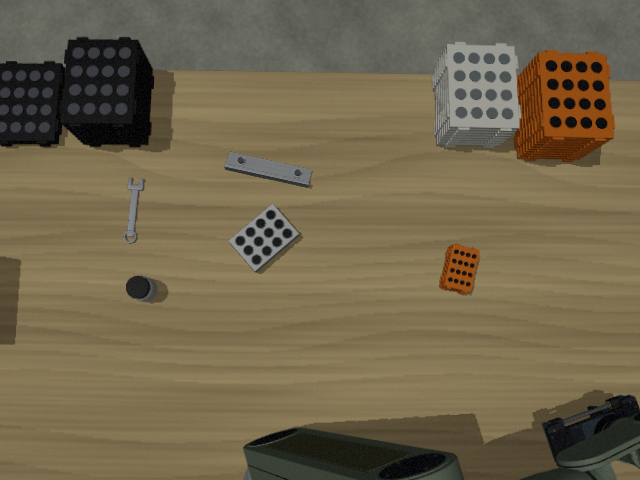

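View pics/scene0.png

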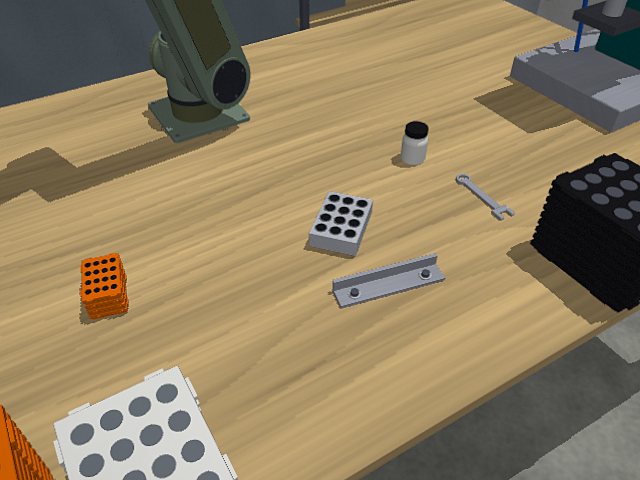

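The top view shows the block at about (265,238), long axis running lower-left to upper-right. The fence runs (228,155) to (312,185), with its upright on the block side. The jar is at (140,288), the wrench at (134,210) and the trays at (460,268).

```bash
cat > h.py <<'E'
from workcell import env
import cv2, numpy as np
def cam(d):
    f=240/np.tan(np.radians(d["vertical_fov"]/2))
    return f,np.array([d["cx"],d["cy"]]),d["k1"],cv2.Rodrigues(np.array(d["rvec"]))[0],np.array(d["tvec"])
def ray(d,px,z):
    f,c,k,R,t=cam(d); px=np.atleast_2d(px).astype(float)
    K=np.array([[f,0,c[0]],[0,f,c[1]],[0,0,1]])
    u=cv2.undistortPoints(px[:,None],K,np.array([k,0,0,0,0.]))[:,0]
    w=np.c_[u,np.ones(len(u))]@R; o=-R.T@t
    return o+w*((z-o[2])/w[:,2])[:,None]
def block(d,win=(150,330,185,340),area=(15,150)):
    """socket centroids on top (z=40) -> centre, yaw of long axis (deg)"""
    x0,x1,y0,y1=win; g=cv2.cvtColor(d["frame"],cv2.COLOR_RGB2GRAY)[y0:y1,x0:x1]
    m=(g<70).astype(np.uint8); n,_,st,ce=cv2.connectedComponentsWithStats(m)
    P=[ce[i]+(x0,y0) for i in range(1,n) if area[0]<=st[i,4]<=area[1] and max(st[i,2:4])<2.2*min(st[i,2:4])]
    W=ray(d,P,40.)[:,:2] if P else np.zeros((0,2))
    return W
def pose(W):
    (c,s,a)=cv2.minAreaRect(W.astype(np.float32))
    b=cv2.boxPoints((c,s,a)); e=[b[1]-b[0],b[2]-b[1]]; L=max(e,key=np.linalg.norm)
    return np.array(c),s,np.degrees(np.arctan2(L[1],L[0]))%180
E
python3 - <<'E'
from h import *
d=env.grab_frame("top"); W=block(d); print(len(W),W.round(1)); print(pose(W))
c=cv2.resize(d["frame"][140:290,110:330,::-1],None,fx=3.5,fy=3.5,interpolation=cv2.INTER_CUBIC); cv2.imwrite("pics/crop1.png",c)
print(ray(d,[[140,288],[134,210],[460,268]],[0]).round())
E
```

```text
13 [[624.3  62.5]
 [603.4  85.7]
 [602.1  43. ]
 [582.4 108.5]
 [581.8  66.6]
 [580.4  23.1]
 [562.2 131.6]
 [533.6  44.9]
 [561.1  89.3]
 [559.9  47. ]
 [540.1 112.4]
 [539.6  70.3]
 [518.7  93.3]]
(array([563.60351562,  70.80403137]), (79.33268737792969, 93.38815307617188), np.float32(131.85538))
[[ 452.  367.    0.]
 [ 639.  390.    0.]
 [ 507. -389.    0.]]
```

View pics/crop1.png

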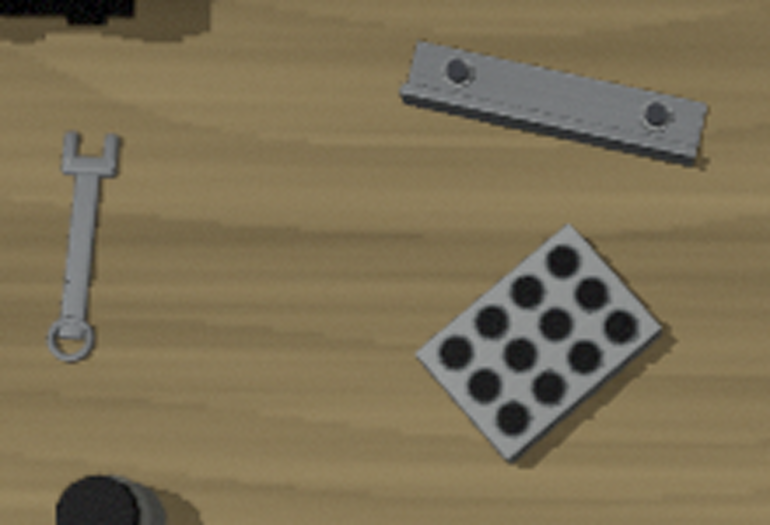

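The crop shows the block's 12 sockets and the fence's dark front face. The face's top edge runs about (402,93) to (697,154) in the crop and its bottom edge (402,101) to (695,165).

```bash
cat >> h.py <<'E'
def block12(d,win=(150,330,185,340)):
    W=block(d,win,(15,150))
    for _ in range(6):   # drop points far from lattice centre / stray
        if len(W)<=12: break
        D=np.linalg.norm(W[:,None]-W[None],axis=2)+np.eye(len(W))*1e3
        bad=np.abs(D.min(1)-31).argmax(); 
        # drop the one whose removal makes neighbour spacing most even
        s=[np.std((np.delete(np.delete(D,i,0),i,1)).min(1)) for i in range(len(W))]
        W=np.delete(W,int(np.argmin(s)),0)
    return W
def report(W,fc,fd):
    c,s,a=pose(W); n=np.array([fd[1],-fd[0]]); n=n if n[0]>0 else -n   # into the fence
    fy=np.array([-n[1],n[0]]); r=c-fc
    err=(a-np.degrees(np.arctan2(fd[1],fd[0]))+90)%180-90
    print(len(W),"c",c.round(1),"size",np.round(s,1),"yaw",round(float(a),1),"| fence x,y",np.round([r@n,r@fy],1),"err deg",round(float(err),2))
E
python3 - <<'E'
from h import *
d=env.grab_frame("top"); f,c,k,R,t=cam(d); print("cam",-R.T@t)
T=ray(d,[[224.9,166.6],[309.1,184]],30.)
B=ray(d,[[224.9,168.9],[308.6,187.1]],0.)
for q in(T,B):
    v=q[1]-q[0]; print(q.round(1),np.linalg.norm(v),np.degrees(np.arctan2(v[1],v[0]))%180)
# sharper: light/dark transition per column in gray
g=cv2.GaussianBlur(cv2.cvtColor(d["frame"],cv2.COLOR_RGB2GRAY),(3,3),0).astype(int)
pts=[]
for x in range(230,306,3):
    y0=166.6+(x-224.9)*17.4/84.2
    ys=np.arange(int(y0)-4,int(y0)+5); gr=g[ys+1,x]-g[ys-1,x]; i=gr[1:-1].argmin()+1
    p=gr[i-1]-2*gr[i]+gr[i+1]; pts.append((x,ys[i]+0.5*(gr[i-1]-gr[i+1])/p))
q=ray(d,pts,30.)[:,:2]; l=cv2.fitLine(q.astype(np.float32),cv2.DIST_HUBER,0,.01,.01).ravel(); print("top edge fit",l, np.degrees(np.arctan2(l[1],l[0]))%180, "start pt",q[0],q[-1])
e=[l[2:]+l[:2]*((p[:2]-l[2:])@l[:2]) for p in T]; fc=(e[0]+e[1])/2; print("fc",fc)
report(block12(d),fc,l[:2])
E
```

```text
cam [ 346.30743121    9.57238905 1461.56099948]
[[739.9 172.3  30. ]
 [699.9 -27.6  30. ]] 203.8860188301303 78.69536128709181
[[742.4 175.5   0. ]
 [699.6 -27.3   0. ]] 207.24853621763634 78.09572068370186
top edge fit [2.0791318e-01 9.7814727e-01 7.2001550e+02 7.5264008e+01] 77.99991 start pt [737.64221309 160.1474227 ] [700.4229817  -17.93266008]
fc [719.41583797  72.44282684]
12 c [571.2  77.7] size [58.9 93.3] yaw 131.7 | fence x,y [-146.   -25.7] err deg 53.72
```

Fence frame: centre (719,72), facing -12° in world. The block sits at (-146,-26) and needs a 53.7° clockwise turn. Pushing the robot-side long face near its +y end does both the turn and the needed advance. First I move over and close the fingers.

>>> {"fn": "send_rows", "kwargs": {"motion": [{"tx":0.0782,"ty":-0.0802,"gripper":1},{"tx":0.0782,"ty":-0.0802,"gripper":1},{"tx":0.0782,"ty":-0.0802,"gripper":1},{"tx":0.0782,"ty":-0.0802,"gripper":1},{"tx":0.0782,"ty":-0.0802,"gripper":1},{"tx":0.0782,"ty":-0.0802,"gripper":1},{"tx":0.0782,"ty":-0.0802,"gripper":1},{"tx":0.0782,"ty":-0.0802,"gripper":1},{"tx":0.0782,"ty":-0.0802,"gripper":1},{"tx":0.0782,"ty":-0.0802,"gripper":1},{"tx":0.0782,"ty":-0.0802,"gripper":1},{"tx":0.0782,"ty":-0.0802,"gripper":1}], "grip_force": 20}}

```text
invalid input at $.motion[0]: expected keys tx, ty, tz, rx, ry, rz, gripper
```

>>> {"fn": "send_rows", "kwargs": {"motion": [{"rz":-0.3445,"gripper":1},{"rz":-0.3445,"gripper":1},{"rz":-0.3445,"gripper":1},{"rz":-0.3445,"gripper":1},{"rz":-0.3445,"gripper":1},{"rz":-0.3445,"gripper":1},{"rz":-0.3445,"gripper":1},{"rz":-0.3445,"gripper":1},{"rz":-0.3445,"gripper":1},{"rz":-0.3445,"gripper":1},{"rz":-0.3445,"gripper":1},{"gripper":1}]}}

```text
invalid input at $.motion[0]: expected keys tx, ty, tz, rx, ry, rz, gripper
```

```bash
python3 - <<'E'
from h import *
s=env.state();print(s["time_s"],s["ee_pos"],s["ee_rot"],s["gripper_width"])
d=env.grab_frame("top"); report(block12(d),np.array([719.4,72.4]),np.array([.2079,.9781]))
E
```

```text
0.2 [ 177.40025246 -546.64379521  213.440193  ] [-1.79939334e+02 -2.31068354e-03  1.79757749e+01] 91.37523330193562
12 c [571.1  77.6] size [59.1 93.4] yaw 132.0 | fence x,y [-146.2  -25.7] err deg 53.99
```

All keys are needed in every row.

>>> {"fn": "send_rows", "kwargs": {"motion": [{"tx":0.0782,"ty":-0.0802,"tz":0,"rx":0,"ry":0,"rz":0,"gripper":1},{"tx":0.0782,"ty":-0.0802,"tz":0,"rx":0,"ry":0,"rz":0,"gripper":1},{"tx":0.0782,"ty":-0.0802,"tz":0,"rx":0,"ry":0,"rz":0,"gripper":1},{"tx":0.0782,"ty":-0.0802,"tz":0,"rx":0,"ry":0,"rz":0,"gripper":1},{"tx":0.0782,"ty":-0.0802,"tz":0,"rx":0,"ry":0,"rz":0,"gripper":1},{"tx":0.0782,"ty":-0.0802,"tz":0,"rx":0,"ry":0,"rz":0,"gripper":1},{"tx":0.0782,"ty":-0.0802,"tz":0,"rx":0,"ry":0,"rz":0,"gripper":1},{"tx":0.0782,"ty":-0.0802,"tz":0,"rx":0,"ry":0,"rz":0,"gripper":1},{"tx":0.0782,"ty":-0.0802,"tz":0,"rx":0,"ry":0,"rz":0,"gripper":1},{"tx":0.0782,"ty":-0.0802,"tz":0,"rx":0,"ry":0,"rz":0,"gripper":1},{"tx":0.0782,"ty":-0.0802,"tz":0,"rx":0,"ry":0,"rz":0,"gripper":1},{"tx":0.0782,"ty":-0.0802,"tz":0,"rx":0,"ry":0,"rz":0,"gripper":1}], "grip_force": 20}}

```text
time_s: 1.75
ee_pos: [475.8, 57.4, 214.1]
ee_rot: [180.0, -0.0, 18.0]
force: [0.9, -1.6, 0.5]
gripper_width: 0.5
gripper_force: 0.0
```

>>> {"fn": "send_rows", "kwargs": {"motion": [{"tx":0,"ty":0,"tz":0,"rx":0,"ry":0,"rz":-0.3445,"gripper":1},{"tx":0,"ty":0,"tz":0,"rx":0,"ry":0,"rz":-0.3445,"gripper":1},{"tx":0,"ty":0,"tz":0,"rx":0,"ry":0,"rz":-0.3445,"gripper":1},{"tx":0,"ty":0,"tz":0,"rx":0,"ry":0,"rz":-0.3445,"gripper":1},{"tx":0,"ty":0,"tz":0,"rx":0,"ry":0,"rz":-0.3445,"gripper":1},{"tx":0,"ty":0,"tz":0,"rx":0,"ry":0,"rz":-0.3445,"gripper":1},{"tx":0,"ty":0,"tz":0,"rx":0,"ry":0,"rz":-0.3445,"gripper":1},{"tx":0,"ty":0,"tz":0,"rx":0,"ry":0,"rz":-0.3445,"gripper":1},{"tx":0,"ty":0,"tz":0,"rx":0,"ry":0,"rz":-0.3445,"gripper":1},{"tx":0,"ty":0,"tz":0,"rx":0,"ry":0,"rz":-0.3445,"gripper":1},{"tx":0,"ty":0,"tz":0,"rx":0,"ry":0,"rz":-0.3445,"gripper":1},{"tx":0,"ty":0,"tz":0,"rx":0,"ry":0,"rz":0,"gripper":1}]}}

```text
time_s: 3.25
ee_pos: [475.2, 55.6, 213.9]
ee_rot: [-180.0, -0.0, 131.5]
force: [-0.0, 0.5, 0.3]
gripper_width: 0.2
gripper_force: 0.0
```

```bash
python3 - <<'E'
from h import *
s=env.state();print(s["time_s"],s["ee_pos"],s["ee_rot"],s["gripper_width"])
d=env.grab_frame("top"); report(block12(d),np.array([719.4,72.4]),np.array([.2079,.9781]))
E
```

```text
3.25 [475.15739842  55.5974711  213.8778796 ] [-1.79992162e+02 -1.84325566e-03  1.31541729e+02] 0.2343647810468323
2 c [540.3  19.9] size [187.7   0. ] yaw 26.8 | fence x,y [-164.2  -88.6] err deg -51.2
```

>>> {"fn": "send_rows", "kwargs": {"motion": [{"tx":0,"ty":0,"tz":0.1,"rx":0,"ry":0,"rz":0,"gripper":1},{"tx":0,"ty":0,"tz":0.1,"rx":0,"ry":0,"rz":0,"gripper":1},{"tx":0,"ty":0,"tz":0.1,"rx":0,"ry":0,"rz":0,"gripper":1},{"tx":0,"ty":0,"tz":0.06,"rx":0,"ry":0,"rz":0,"gripper":1},{"tx":0,"ty":0,"tz":0.04,"rx":0,"ry":0,"rz":0,"gripper":1},{"tx":0,"ty":0.01,"tz":0,"rx":0,"ry":0,"rz":0,"gripper":1},{"tx":0,"ty":0.01,"tz":0,"rx":0,"ry":0,"rz":0,"gripper":1},{"tx":0,"ty":0.01,"tz":0,"rx":0,"ry":0,"rz":0,"gripper":1},{"tx":0,"ty":0.01,"tz":0,"rx":0,"ry":0,"rz":0,"gripper":1}]}}

```text
time_s: 4.42
ee_pos: [491.1, 69.3, 14.7]
ee_rot: [179.9, 0.1, 131.7]
force: [-0.3, 0.6, 0.2]
gripper_width: 0.4
gripper_force: 0.0
```

>>> {"fn": "send_rows", "kwargs": {"motion": [{"tx":0,"ty":0.006,"tz":0,"rx":0,"ry":0,"rz":0,"gripper":1},{"tx":0,"ty":0.006,"tz":0,"rx":0,"ry":0,"rz":0,"gripper":1},{"tx":0.001,"ty":0.006,"tz":0,"rx":0,"ry":0,"rz":0.04,"gripper":1},{"tx":0.0015,"ty":0.006,"tz":0,"rx":0,"ry":0,"rz":0.04,"gripper":1},{"tx":0.0015,"ty":0.006,"tz":0,"rx":0,"ry":0,"rz":0.04,"gripper":1},{"tx":0.0015,"ty":0.006,"tz":0,"rx":0,"ry":0,"rz":0.04,"gripper":1},{"tx":0.0015,"ty":0.006,"tz":0,"rx":0,"ry":0,"rz":0.04,"gripper":1},{"tx":0.0015,"ty":0.006,"tz":0,"rx":0,"ry":0,"rz":0.04,"gripper":1}]}}

```text
time_s: 5.42
ee_pos: [500.1, 85.7, 13.6]
ee_rot: [-179.3, -0.2, 124.4]
force: [-11.3, -6.7, 11.7]
gripper_width: 0.1
gripper_force: 7.2
```

```bash
python3 - <<'E'
from h import *
s=env.state();print(s["time_s"],s["ee_pos"],s["ee_rot"],s["force"])
for n in("top","scene"):
    d=env.grab_frame(n); cv2.imwrite(f"pics/{n}1.png",d["frame"][:,:,::-1])
E
```

```text
5.425 [500.12917459  85.71818557  13.60715687] [-179.29764881   -0.24180781  124.44524664] [-11.26746767  -6.73138741  11.65396849]
```

View pics/scene1.png

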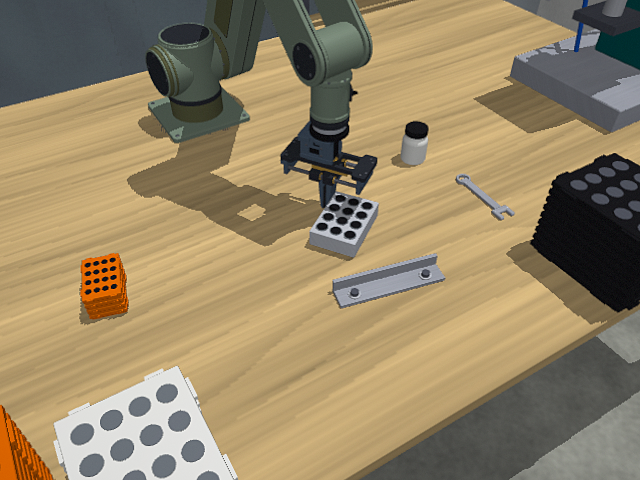

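The scene camera sees the block (345,222) with nearly all sockets clear while the fingers push at (328,200), so I can measure from it in place.

```bash
cat >> h.py <<'E'
FC,FD=np.array([719.4,72.4]),np.array([.2079,.9781])
def look(fr=None,d=None,thr=70,win=(270,420,180,290)):
    d=d or env.grab_frame("scene"); g=cv2.cvtColor(fr if fr is not None else d["frame"],cv2.COLOR_RGB2GRAY)
    x0,x1,y0,y1=win; m=(g[y0:y1,x0:x1]<thr).astype(np.uint8)
    n,_,st,ce=cv2.connectedComponentsWithStats(m)
    P=np.array([ce[i]+(x0,y0) for i in range(1,n) if 35<=st[i,4]<=130 and st[i,2]<18 and st[i,3]<13])
    W=ray(d,P,40.)[:,:2]
    D=np.linalg.norm(W[:,None]-W[None],axis=2); k=((D>26)&(D<36)).sum(1)>=2
    W=W[k]; print("areas",[int(st[i,4]) for i in range(1,n) if st[i,4]>10]); report(W,FC,FD); return W
E
python3 - <<'E'
from h import *
d=env.grab_frame("scene")
for f in("scene0","scene1"):
    look(cv2.imread(f"pics/{f}.png")[:,:,::-1].copy(),d)
E
```

```text
areas [53, 55, 56, 56, 57, 56, 60, 61, 64, 61, 64, 62]
12 c [571.3  76. ] size [58.4 93.7] yaw 131.7 | fence x,y [-145.6  -27.2] err deg 53.7
areas [514, 57, 67, 56, 61, 68, 59, 60, 61, 60, 61, 61, 64]
12 c [576.5  80. ] size [58.6 93.5] yaw 124.9 | fence x,y [-141.3  -22.3] err deg 46.92
```

>>> {"fn": "send_rows", "kwargs": {"motion": [{"tx":0.0015,"ty":0.006,"tz":0,"rx":0,"ry":0,"rz":0.048,"gripper":1},{"tx":0.0015,"ty":0.006,"tz":0,"rx":0,"ry":0,"rz":0.048,"gripper":1},{"tx":0.0015,"ty":0.006,"tz":0,"rx":0,"ry":0,"rz":0.048,"gripper":1},{"tx":0.0015,"ty":0.006,"tz":0,"rx":0,"ry":0,"rz":0.048,"gripper":1},{"tx":0.0015,"ty":0.006,"tz":0,"rx":0,"ry":0,"rz":0.048,"gripper":1},{"tx":0.0015,"ty":0.006,"tz":0,"rx":0,"ry":0,"rz":0.048,"gripper":1},{"tx":0.0015,"ty":0.006,"tz":0,"rx":0,"ry":0,"rz":0.048,"gripper":1},{"tx":0.0015,"ty":0.006,"tz":0,"rx":0,"ry":0,"rz":0.048,"gripper":1},{"tx":0.0015,"ty":0.006,"tz":0,"rx":0,"ry":0,"rz":0.048,"gripper":1},{"tx":0.0015,"ty":0.006,"tz":0,"rx":0,"ry":0,"rz":0.048,"gripper":1}]}}

```text
time_s: 6.82
ee_pos: [522.0, 107.5, 13.5]
ee_rot: [-179.2, -0.2, 110.0]
force: [-14.2, -0.3, 12.0]
gripper_width: 0.7
gripper_force: 7.0
```

```bash
cat >> h.py <<'E'
def chk():
    s=env.state(); W=look(); c,_,a=pose(W); u=np.array([np.cos(np.radians(a)),np.sin(np.radians(a))]); u=u if u[1]>0 else -u
    r=s["ee_pos"][:2]-c; print("t",s["time_s"],s["ee_pos"].round(1),"yaw",s["ee_rot"][2].round(1),"F",s["force"].round(1),"off along u",(r@u).round(1),"dist",(r@[u[1],-u[0]]).round(1))
E
python3 -c "from h import *; chk()"
```

```text
areas [771, 61, 66, 59, 55, 69, 57, 60, 63, 64, 64, 64, 67]
12 c [594.   83.5] size [58.3 94. ] yaw 111.4 | fence x,y [-124.9  -15.2] err deg 33.42
t 6.825 [522.  107.5  13.5] yaw 110.0 F [-14.2  -0.3  12. ] off along u 48.7 dist -58.3
```

>>> {"fn": "send_rows", "kwargs": {"motion": [{"tx":0.0015,"ty":0.006,"tz":0,"rx":0,"ry":0,"rz":0.046,"gripper":1},{"tx":0.0015,"ty":0.006,"tz":0,"rx":0,"ry":0,"rz":0.046,"gripper":1},{"tx":0.0015,"ty":0.006,"tz":0,"rx":0,"ry":0,"rz":0.046,"gripper":1},{"tx":0.0015,"ty":0.006,"tz":0,"rx":0,"ry":0,"rz":0.046,"gripper":1},{"tx":0.0015,"ty":0.006,"tz":0,"rx":0,"ry":0,"rz":0.046,"gripper":1},{"tx":0.0015,"ty":0.006,"tz":0,"rx":0,"ry":0,"rz":0.046,"gripper":1},{"tx":0.0015,"ty":0.006,"tz":0,"rx":0,"ry":0,"rz":0.046,"gripper":1},{"tx":0.0015,"ty":0.006,"tz":0,"rx":0,"ry":0,"rz":0.046,"gripper":1},{"tx":0.0015,"ty":0.006,"tz":0,"rx":0,"ry":0,"rz":0.046,"gripper":1},{"tx":0.0015,"ty":0.006,"tz":0,"rx":0,"ry":0,"rz":0.046,"gripper":1},{"tx":0.0015,"ty":0.006,"tz":0,"rx":0,"ry":0,"rz":0.046,"gripper":1},{"tx":0.0015,"ty":0.006,"tz":0,"rx":0,"ry":0,"rz":0.046,"gripper":1}]}}

```text
time_s: 8.38
ee_pos: [557.0, 125.0, 13.5]
ee_rot: [-179.4, -0.0, 93.4]
force: [-10.1, 2.6, 7.1]
gripper_width: 0.3
gripper_force: 5.4
```

```bash
python3 -c "from h import *; chk()"
```

```text
areas [1434, 62, 71, 67, 72, 66, 63, 69, 68, 65, 68, 70]
11 c [617.8  80.3] size [58.7 93. ] yaw 94.6 | fence x,y [-101.   -13.4] err deg 16.6
t 8.375 [557.  125.   13.5] yaw 93.4 F [-10.1   2.6   7.1] off along u 49.4 dist -57.1
```

>>> {"fn": "send_rows", "kwargs": {"motion": [{"tx":0.0015,"ty":0.006,"tz":0,"rx":0,"ry":0,"rz":0.046,"gripper":1},{"tx":0.0015,"ty":0.006,"tz":0,"rx":0,"ry":0,"rz":0.046,"gripper":1},{"tx":0.0015,"ty":0.006,"tz":0,"rx":0,"ry":0,"rz":0.046,"gripper":1},{"tx":0.0015,"ty":0.006,"tz":0,"rx":0,"ry":0,"rz":0.046,"gripper":1},{"tx":0.0015,"ty":0.006,"tz":0,"rx":0,"ry":0,"rz":0.046,"gripper":1},{"tx":0.0015,"ty":0.006,"tz":0,"rx":0,"ry":0,"rz":0.046,"gripper":1},{"tx":0.0015,"ty":0.006,"tz":0,"rx":0,"ry":0,"rz":0.046,"gripper":1},{"tx":0.0015,"ty":0.006,"tz":0,"rx":0,"ry":0,"rz":0.046,"gripper":1},{"tx":0.0015,"ty":0.006,"tz":0,"rx":0,"ry":0,"rz":0.046,"gripper":1},{"tx":0.0015,"ty":0.006,"tz":0,"rx":0,"ry":0,"rz":0.046,"gripper":1}]}}

```text
time_s: 9.68
ee_pos: [588.5, 131.7, 13.6]
ee_rot: [-179.5, 0.0, 79.6]
force: [-8.2, 4.3, 4.2]
gripper_width: 0.6
gripper_force: 4.5
```

```bash
python3 -c "from h import *; chk()"
```

```text
areas [1756, 66, 71, 74, 76, 74, 71, 73, 68, 75, 74, 71]
11 c [636.6  73.3] size [93.2 58.4] yaw 80.3 | fence x,y [-81.2 -16.3] err deg 2.3
t 9.675 [588.5 131.7  13.6] yaw 79.6 F [-8.2  4.3  4.2] off along u 49.5 dist -57.2
```

Now 2.3° off and clear of the fence. I back off and shift to the middle of the face for the central push.

>>> {"fn": "send_rows", "kwargs": {"motion": [{"tx":0,"ty":-0.02,"tz":0,"rx":0,"ry":0,"rz":0,"gripper":1},{"tx":0,"ty":-0.02,"tz":0,"rx":0,"ry":0,"rz":0.053,"gripper":1},{"tx":-0.03,"ty":0,"tz":0,"rx":0,"ry":0,"rz":0,"gripper":1},{"tx":-0.03,"ty":0,"tz":0,"rx":0,"ry":0,"rz":0,"gripper":1},{"tx":-0.03,"ty":0,"tz":0,"rx":0,"ry":0,"rz":0,"gripper":1},{"tx":0,"ty":0.01,"tz":0,"rx":0,"ry":0,"rz":0,"gripper":1},{"tx":0,"ty":0.01,"tz":0,"rx":0,"ry":0,"rz":0,"gripper":1},{"tx":0,"ty":0.008,"tz":0,"rx":0,"ry":0,"rz":0,"gripper":1},{"tx":0,"ty":0.006,"tz":0,"rx":0,"ry":0,"rz":0,"gripper":1},{"tx":0,"ty":0.006,"tz":0,"rx":0,"ry":0,"rz":0,"gripper":1},{"tx":0,"ty":0.006,"tz":0,"rx":0,"ry":0,"rz":0,"gripper":1},{"tx":0,"ty":0.006,"tz":0,"rx":0,"ry":0,"rz":0,"gripper":1}]}}

```text
time_s: 11.22
ee_pos: [582.9, 86.2, 13.8]
ee_rot: [-179.3, 0.1, 78.1]
force: [-12.2, 5.0, 11.1]
gripper_width: 0.2
gripper_force: 7.2
```

>>> {"fn": "send_rows", "kwargs": {"motion": [{"tx":0,"ty":0.006,"tz":0,"rx":0,"ry":0,"rz":0,"gripper":1},{"tx":0,"ty":0.006,"tz":0,"rx":0,"ry":0,"rz":0,"gripper":1},{"tx":0,"ty":0.006,"tz":0,"rx":0,"ry":0,"rz":0,"gripper":1}]}}

```text
time_s: 11.6
ee_pos: [591.7, 84.2, 13.8]
ee_rot: [-179.3, 0.1, 78.1]
force: [-13.0, 4.6, 10.8]
gripper_width: 0.5
gripper_force: 7.4
```

```bash
python3 -c "from h import *; chk()"
```

```text
areas [2170, 66, 75, 70, 74, 69, 75, 75, 80, 80]
8 c [661.6  66.7] size [93.2 28.8] yaw 78.5 | fence x,y [-55.4 -17.6] err deg 0.51
t 11.6 [591.7  84.2  13.8] yaw 78.1 F [-13.    4.6  10.8] off along u 3.2 dist -72.0
```

The robot-side socket row is hidden, so the true x is about -70 (tip distance 57 agrees). About 22 mm remain.

>>> {"fn": "send_rows", "kwargs": {"motion": [{"tx":0,"ty":0.006,"tz":0,"rx":0,"ry":0,"rz":0,"gripper":1},{"tx":0,"ty":0.006,"tz":0,"rx":0,"ry":0,"rz":0,"gripper":1},{"tx":0,"ty":0.006,"tz":0,"rx":0,"ry":0,"rz":0,"gripper":1},{"tx":0,"ty":0.006,"tz":0,"rx":0,"ry":0,"rz":0,"gripper":1},{"tx":0,"ty":0.006,"tz":0,"rx":0,"ry":0,"rz":0,"gripper":1},{"tx":0,"ty":0.005,"tz":0,"rx":0,"ry":0,"rz":0,"gripper":1},{"tx":0,"ty":0.002,"tz":0,"rx":0,"ry":0,"rz":0,"gripper":1}]}}

```text
time_s: 12.52
ee_pos: [609.7, 80.1, 13.8]
ee_rot: [-179.3, 0.1, 78.1]
force: [-13.1, 4.2, 11.3]
gripper_width: 0.6
gripper_force: 7.6
```

>>> {"fn": "send_rows", "kwargs": {"motion": [{"tx":0,"ty":0.002,"tz":0,"rx":0,"ry":0,"rz":0,"gripper":1},{"tx":0,"ty":0.002,"tz":0,"rx":0,"ry":0,"rz":0,"gripper":1}]}}

```text
time_s: 12.78
ee_pos: [611.5, 79.7, 13.8]
ee_rot: [-179.3, 0.1, 78.1]
force: [-13.4, 3.3, 10.4]
gripper_width: -0.0
gripper_force: 7.4
```

>>> {"fn": "send_rows", "kwargs": {"motion": [{"tx":0,"ty":0.002,"tz":0,"rx":0,"ry":0,"rz":0,"gripper":1}]}}

```text
time_s: 12.9
ee_pos: [612.5, 79.5, 13.8]
ee_rot: [-179.3, 0.1, 78.1]
force: [-12.6, 2.0, 10.7]
gripper_width: 0.5
gripper_force: 7.4
```

```bash
python3 -c "from h import *; chk()"
```

```text
areas [2547, 70, 81, 74, 79, 71, 79, 79, 80, 82]
8 c [682.1  61.4] size [93.6 29.2] yaw 77.6 | fence x,y [-34.2 -18.6] err deg -0.45
t 12.9 [612.5  79.5  13.8] yaw 78.1 F [-12.6   2.   10.7] off along u 2.7 dist -71.9
```

>>> {"fn": "send_rows", "kwargs": {"motion": [{"tx":0,"ty":0.002,"tz":0,"rx":0,"ry":0,"rz":0,"gripper":1}]}}

```text
time_s: 13.08
ee_pos: [612.7, 79.4, 13.8]
ee_rot: [-179.2, 0.1, 78.1]
force: [-15.0, 3.5, 13.9]
gripper_width: 0.5
gripper_force: 9.0
```

>>> {"fn": "send_rows", "kwargs": {"motion": [{"tx":0,"ty":0.002,"tz":0,"rx":0,"ry":0,"rz":0,"gripper":1}]}}

```text
time_s: 13.2
ee_pos: [613.9, 79.1, 13.8]
ee_rot: [-179.2, 0.1, 78.1]
force: [-16.5, 3.0, 10.8]
gripper_width: 0.2
gripper_force: 9.4
```

>>> {"fn": "send_rows", "kwargs": {"motion": [{"tx":0,"ty":0.002,"tz":0,"rx":0,"ry":0,"rz":0,"gripper":1}]}}

```text
time_s: 13.32
ee_pos: [613.8, 79.1, 13.8]
ee_rot: [-179.1, 0.1, 78.1]
force: [-17.9, 4.9, 13.3]
gripper_width: 0.6
gripper_force: 10.0
```

Force is rising: contact with the fence. One small press more, then withdraw and look.

>>> {"fn": "send_rows", "kwargs": {"motion": [{"tx":0,"ty":0.003,"tz":0,"rx":0,"ry":0,"rz":0,"gripper":1},{"tx":0,"ty":0.002,"tz":0,"rx":0,"ry":0,"rz":0,"gripper":1},{"tx":0,"ty":0,"tz":0,"rx":0,"ry":0,"rz":0,"gripper":1}]}}

```text
time_s: 13.7
ee_pos: [613.7, 79.2, 13.8]
ee_rot: [-178.8, 0.2, 78.1]
force: [-22.9, 6.3, 16.7]
gripper_width: 0.2
gripper_force: 12.3
```

>>> {"fn": "send_rows", "kwargs": {"motion": [{"tx":0,"ty":-0.01,"tz":0,"rx":0,"ry":0,"rz":0,"gripper":1},{"tx":0,"ty":-0.03,"tz":0,"rx":0,"ry":0,"rz":0,"gripper":1},{"tx":0,"ty":-0.06,"tz":0,"rx":0,"ry":0,"rz":0,"gripper":1},{"tx":0,"ty":-0.1,"tz":0,"rx":0,"ry":0,"rz":0,"gripper":1},{"tx":0,"ty":-0.1,"tz":0,"rx":0,"ry":0,"rz":0,"gripper":1},{"tx":0,"ty":0,"tz":-0.05,"rx":0,"ry":0,"rz":0,"gripper":1},{"tx":0,"ty":0,"tz":0,"rx":0,"ry":0,"rz":0,"gripper":1}]}}

```text
time_s: 14.58
ee_pos: [478.7, 108.9, 40.4]
ee_rot: [179.7, -0.1, 78.2]
force: [-0.9, 0.2, -0.6]
gripper_width: 0.6
gripper_force: 0.0
```

```bash
python3 - <<'E'
from h import *
chk(); d=env.grab_frame("top"); f=d["frame"]
W=block12(d); report(W,FC,FD)
s=env.grab_frame("scene")["frame"]
a=cv2.resize(f[140:260,190:340,::-1],(400,320),interpolation=2); b=cv2.resize(s[195:315,310:460,::-1],(400,320),interpolation=2)
cv2.imwrite("pics/end.png",np.hstack([a,b]))
E
```

```text
areas [103, 62, 67, 68, 69, 68, 69, 72, 75, 72, 76, 77, 78]
12 c [669.5  64.1] size [93.8 58.4] yaw 77.8 | fence x,y [-47.1 -18.5] err deg -0.24
t 14.575 [478.7 108.9  40.4] yaw 78.2 F [-0.9  0.2 -0.6] off along u 3.3 dist -195.9
10 c [668.7  65.7] size [93.7 57.3] yaw 78.1 | fence x,y [-48.2 -17.1] err deg 0.12
```

View pics/end.png

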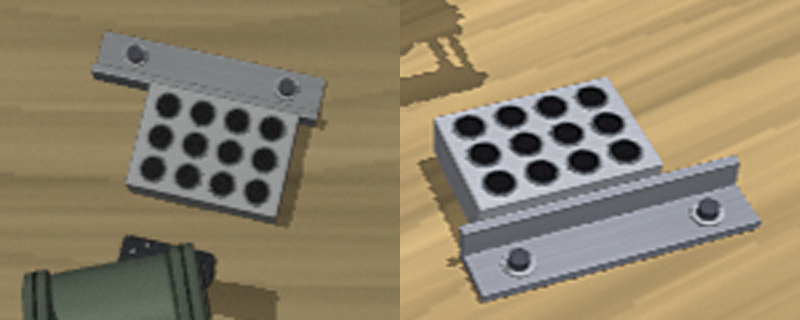

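The block lies flush against the fence in both views. It is parallel within about 0.2°, at x ≈ -47.5 and y ≈ -18, with no overhang at either end.

```bash
python3 -c "from workcell import env; print(env.job_done())"
```

```text
the job is handed in; nothing more can be done
None
```

I handed the job in at about 15 s: the block's long side lies flush along the fence, about 0.2° from parallel, with its centre about 47.5 mm in front of the face and 18 mm from the fence's middle (by camera; no verdict was returned).

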